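Turn the order of the microscope kit round from storage rack to work rack

ROBOT

A 6-joint arm with a two-finger parallel gripper is mounted at the origin on a cart in front of the work surface, level with it; the furniture and walls round the work are solid. World frame = base frame: x ahead of the robot, y to its left, z up, the work surface at z = 0. Lengths are in m, angles in degrees, forces in N, time in s.
With the tool pointing down it reaches from about 0.375 to 0.9 m from the base axis. Payload 3.1 kg.
Tool frame: the origin (TCP) lies on the centre line of the jaws, within the pads' length; the fingertips stand 25 mm ahead of it and the grasp point (between the pads) lies 6 mm ahead of it; z points along the fingers, y is the line along which they close (so a half turn about z gives the same grasp; the last joint's range is limited). The gripper opens to 87 mm and grips with 3 to 60 N. Pads are 19 mm wide; open, the fingers measure 117 mm over their backs; the gripper's body (75 mm by 190 mm) begins 51 mm behind the grasp point.
Start: joints at [-82.592, 30.224, 82.088, -0, 67.689, -10.227], TCP at [0.189, -0.596, 0.222] pointing down, gripper open.
Joint ranges: [-176.69, 176.69], [-43.24, 126.21], [12.49, 139.97], [-82, 262], [0, 151.66], [-163.58, 163.58]. Speed limits (degrees/s): [159.86, 159.86, 180, 180, 180, 180].

INTERFACE

Orientations are given as a 3x3 rotation matrix whose columns are the frame's x, y, z axes.
In Python, from rig import * gives the robot as it stands.
- The arm moves only by the tool step_arm, never from a script. Its argument "steps" is a list of rows, each a list of 7 numbers: the shift along the tool's x, y, z normalised to -1 to 1, where 1 is 0.3 m, then the turn, a rotation vector about the tool's x, y, z normalised to -1 to 1, where 1 is 45 degrees, then the gripper's target within -1 to 1 (shut at 1, half-way at 0, fully open at -1). A call has 1 to 8 rows; each row is the pose to reach, as a shift and turn from the pose commanded when the call began, along the tool's axes at that moment; what a row does not reach only later rows make up. A row lasts 1/12 s, in which the tool goes at most 41.7 mm and 7.16 degrees, less where a joint would pass 70% of its speed; a pose out of reach is approached as far as the arm can. A call with a number of a shift or a turn outside -1 to 1 is refused whole. A call with a gripper value outside its range is refused whole. The fingers move at their own pace and stop on an object; the grip force is fixed at half the most. Time passes only in rows, so rows that repeat a pose let the fingers close. It gives the time, the measured TCP pose, the force, the opening and the grip force at its end, in the units of the state.
- read_state(): the state, without advancing time (a new reading comes with each control period).
- capture(name): name is "side" or "top" or "wrist"; returns a dict with "image" (384x512x3 uint8, red, green, blue), "vertical_fov" (degrees; the focal length in pixels is half the picture's height over the tangent of half this angle, whatever the lens; pixels are square), "cx", "cy" (the principal point, pixels), "world_from_camera" (4x4, takes a point from camera to world coordinates); the wrist camera has in their place "T_tool_cam" (4x4, takes a point from camera to tool coordinates, whose origin is the TCP and whose axes are the flange's). Camera axes: x right, y down, z forward; pixel columns grow to the right and rows downward; lengths in m; the calibration is good to about 2 mm. A picture is of the moment at which its call begins: read the wrist's pose just before it. There is no depth.
- hand_in(): hands the job in; it is judged then, once.
The state is a dict: "time_s": time; "joint_positions": joint angles; "qvel": joint speeds; "tau": joint torques, N m; "position": TCP position; "tcp_rot": TCP orientation; "force": force on the tool from outside, world axes, zero at the start; "moment": the same for the moment, N m; "opening": opening from 0.0 (shut) to 1.0 (fully open); "grasp_force": force on a finger pad.
Only numpy, scipy, OpenCV 4.12 (cv2) and the standard library are available. Lean on these libraries where they do the work, as an engineer would, in place of code of your own. Each camera call takes 0.05 s, during which the arm holds its last target. There are 200 camera calls.

TASK

Move the four containers of the microscope kit (sample vial, dropper bottle, objective case, swab tub) from the aluminium storage rack to the empty white work rack, in the reverse order: the one that was furthest left as seen from the robot goes to the rightmost seat, the next to the second seat from the right, and so on. Stand each upright on the middle of its round grey seat and let go of it; never tip one over.

Things in the scene. Friction and masses are not known exactly. Their poses are not given: they have to be found in the camera images.
- vial: loose glass sample vial with white screw cap, 48 mm tall, body 23 mm across up to 40 mm, cap 22 mm across above; the smallest of the four containers. About 20 g. Origin: centre of its underside (12 mm above the bench at the start); z up along its axis.
- dropper: loose brown glass dropper bottle with narrow black cap, 74 mm tall, body 33 mm across with straight sides up to about 50 mm, cap 24 mm across. About 40 g. Origin: centre of its underside (12 mm above the bench at the start); z up along its axis.
- case: loose round screw case of a spare objective: clear lower part 40 mm across up to 44 mm, wider black cap 44 mm across from 44 mm to the top at 68 mm. Grip the cap, with the pads' middle 54 mm or so above the underside. About 70 g. Origin: centre of its underside (12 mm above the bench at the start); z up along its axis.
- tub: loose clear tub with swabs standing in it, 57 mm across, wall 58 mm high, swabs to 80 mm; grip round the outside of the wall. About 50 g. Origin: centre of its underside (12 mm above the bench at the start); z up along its axis.
- pad_vial: flat black rubber disc, 58 mm across and 4 mm thick, fixed on the storage rack; the vial stands on it at the start, so its place in the row of pads is the vial's place in the original row. The four pads look alike. Origin: centre of its underside, 8 mm above the bench (its top is at 12 mm).
- pad_dropper: flat black rubber disc, 58 mm across and 4 mm thick, fixed on the storage rack; the dropper bottle stands on it at the start, so its place in the row of pads is the dropper bottle's place in the original row. The four pads look alike. Origin: centre of its underside, 8 mm above the bench (its top is at 12 mm).
- pad_case: flat black rubber disc, 58 mm across and 4 mm thick, fixed on the storage rack; the objective case stands on it at the start, so its place in the row of pads is the objective case's place in the original row. The four pads look alike. Origin: centre of its underside, 8 mm above the bench (its top is at 12 mm).
- pad_tub: flat black rubber disc, 58 mm across and 4 mm thick, fixed on the storage rack; the swab tub stands on it at the start, so its place in the row of pads is the swab tub's place in the original row. The four pads look alike. Origin: centre of its underside, 8 mm above the bench (its top is at 12 mm).
- storage_rack: bare aluminium tray plate, fixed, 78 x 284 x 8 mm, ends turned up to 22 mm; carries the pads. Left or right of the work rack. Origin: middle of its underside; y along the row, to the robot's left; x across, away from the robot (turned up to 0.3 rad). Pad centres at y = +105, +35, -35, -105 mm, x = 0. Neighbours are close along the row, so grip across it (along rack x).
- work_rack: white rack, fixed, 78 x 284 mm, base 10 mm thick, empty. Axes as the storage rack; origin: middle of its underside. Round grey seats 58 mm across, tops 13 mm above the bench, centres at y = +105, +35, -35, -105 mm, x = 0. Steel guide pins 6 mm across at y = +70, 0, -70 mm, x = +-33 mm, tops at 21 mm; wire handles 25 mm high at y = +-138 mm. Turned up to 0.3 rad.
There are look-alikes about, which are no part of the job. What is shaped like the tub but orange or red is not meant.

How it is judged (in metres and radians):
At the end, for the whole second after the job is handed in: Each container stands on the work rack on the seat that mirrors its original place in the row (rack y reversed), its origin within 14 mm of the seat's centre along and across the rack and within 4 mm of the seat's height, tilted less than 0.12 rad, and at rest (under 0.02 m/s) (((y of pad_vial in the frame of storage_rack between 0.085 and 0.125 m and y of vial in the frame of work_rack between -0.119 and -0.091 m) or (y of pad_vial in the frame of storage_rack between 0.015 and 0.055 m and y of vial in the frame of work_rack between -0.049 and -0.021 m) or (y of pad_vial in the frame of storage_rack between -0.055 and -0.015 m and y of vial in the frame of work_rack between 0.021 and 0.049 m) or (y of pad_vial in the frame of storage_rack between -0.125 and -0.085 m and y of vial in the frame of work_rack between 0.091 and 0.119 m)) and x of vial in the frame of work_rack between -0.014 and 0.014 m and z of vial in the frame of work_rack between 0.009 and 0.017 m and angle between each of vial, dropper, case, tub's own z axis and vertical below 0.12 rad and linear speed of each of vial, dropper, case, tub below 0.02 m/s and ((y of pad_dropper in the frame of storage_rack between 0.085 and 0.125 m and y of dropper in the frame of work_rack between -0.119 and -0.091 m) or (y of pad_dropper in the frame of storage_rack between 0.015 and 0.055 m and y of dropper in the frame of work_rack between -0.049 and -0.021 m) or (y of pad_dropper in the frame of storage_rack between -0.055 and -0.015 m and y of dropper in the frame of work_rack between 0.021 and 0.049 m) or (y of pad_dropper in the frame of storage_rack between -0.125 and -0.085 m and y of dropper in the frame of work_rack between 0.091 and 0.119 m)) and x of dropper in the frame of work_rack between -0.014 and 0.014 m and z of dropper in the frame of work_rack between 0.009 and 0.017 m and ((y of pad_case in the frame of storage_rack between 0.085 and 0.125 m and y of case in the frame of work_rack between -0.119 and -0.091 m) or (y of pad_case in the frame of storage_rack between 0.015 and 0.055 m and y of case in the frame of work_rack between -0.049 and -0.021 m) or (y of pad_case in the frame of storage_rack between -0.055 and -0.015 m and y of case in the frame of work_rack between 0.021 and 0.049 m) or (y of pad_case in the frame of storage_rack between -0.125 and -0.085 m and y of case in the frame of work_rack between 0.091 and 0.119 m)) and x of case in the frame of work_rack between -0.014 and 0.014 m and z of case in the frame of work_rack between 0.009 and 0.017 m and ((y of pad_tub in the frame of storage_rack between 0.085 and 0.125 m and y of tub in the frame of work_rack between -0.119 and -0.091 m) or (y of pad_tub in the frame of storage_rack between 0.015 and 0.055 m and y of tub in the frame of work_rack between -0.049 and -0.021 m) or (y of pad_tub in the frame of storage_rack between -0.055 and -0.015 m and y of tub in the frame of work_rack between 0.021 and 0.049 m) or (y of pad_tub in the frame of storage_rack between -0.125 and -0.085 m and y of tub in the frame of work_rack between 0.091 and 0.119 m)) and x of tub in the frame of work_rack between -0.014 and 0.014 m and z of tub in the frame of work_rack between 0.009 and 0.017 m); the robot touches nothing.
It fails at once if a container is tipped over (more than 0.8 rad) (angle between any of vial, dropper, case, tub's own z axis and vertical above 0.8 rad).
It also fails if it takes over 104 s, if anything falls off the work surface, if the arm or the gripper's body presses on something with over 40 N, if the wrist force passes 120 N, or if a joint passes its speed limit or range.

## Working session

There is one attempt and no reset: what is moved stays moved. The work goes in short steps, Python scripts to look and compute and a tool call to move; the robot and the scene stay as the last step left them, time stands still between calls to the robot, and variables do not carry over. Pictures are saved under pics/ and viewed, at most 14 in all, crops included, and the job is handed in when it is done.

Besides the shell and the picture viewer there is one more tool, called after "Call:" as name([rows], argument=value, ...), one row to a line, values as JSON. step_arm: Moves the arm, as the interface text tells. Scaled input: -1 to 1 covers 0.3 m each way for a shift and 45 degrees each way for a turn. Its arguments: {"type":"object","properties":{"steps":{"type":"array"}},"required":["steps"]}

```bash
mkdir -p pics; ls; python3 - <<'E'
from rig import *
import cv2,numpy as np
s=read_state();print(s)
for n in("top","side"):
    c=capture(n);cv2.imwrite(f"pics/{n}0.png",c["image"][:,:,::-1]);print(n,c["vertical_fov"],c["cx"],c["cy"],np.round(c["world_from_camera"],4).tolist())
E
```

```text
pics
{'time_s': 0.0, 'joint_positions': array([-8.25918657e+01,  3.02778986e+01,  8.21577056e+01, -5.89321032e-04,
        6.76889255e+01, -1.02271788e+01]), 'qvel': array([-0.05847954,  0.04760955,  0.07728097, -0.0207771 , -0.01813975,
        0.01971502]), 'tau': array([ 1.31535722e-03, -4.40036488e+01, -1.76592082e+01,  6.35058177e-02,
        5.80892502e-02, -1.64760277e-04]), 'position': array([ 0.18927718, -0.59486831,  0.22107576]), 'tcp_rot': array([[ 9.53002996e-01,  3.02960733e-01, -2.89672956e-04],
       [ 3.02960637e-01, -9.53000636e-01,  2.15408123e-03],
       [ 3.76543518e-04, -2.14060537e-03, -9.99997638e-01]]), 'force': array([ 0.15238075, -0.05808019, -0.21706433]), 'moment': array([-0.01970296,  0.03230515, -0.01052482]), 'grasp_force': 0.0, 'opening': 0.9980958732359897}
top 44.86103742031747 254.02588750104016 192.34096469942486 [[-0.0251, -0.9803, 0.1961, 0.2417], [-0.9997, 0.0261, 0.0025, 0.0074], [-0.0075, -0.196, -0.9806, 1.1697], [0.0, 0.0, 0.0, 1.0]]
side 50.81305194269265 258.5156306985607 195.16568823398717 [[0.9978, -0.046, 0.0472, 0.4114], [-0.0632, -0.466, 0.8825, -1.0214], [-0.0187, -0.8836, -0.4679, 0.6192], [0.0, 0.0, 0.0, 1.0]]
```

View pics/top0.png

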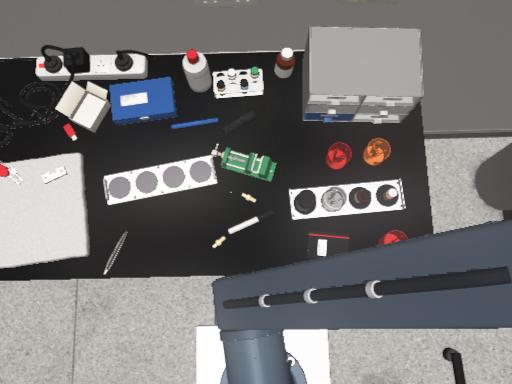

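View pics/side0.png

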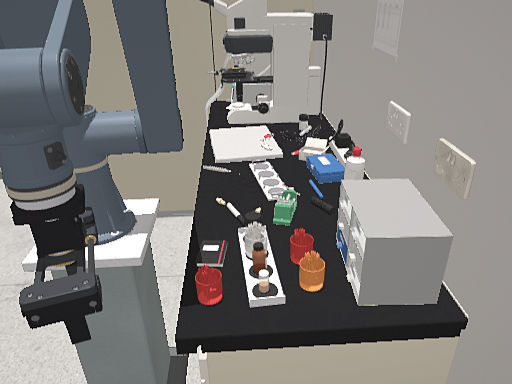

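The top view shows the storage rack on the right. From left to right it holds the case (305,201), clear tub (333,199), dropper (360,197) and vial (387,195). The work rack seats are at (120,188), (147,182), (174,177) and (201,171).

Look-alikes are the red tubs at (339,155) and (395,243), the orange tub at (376,151) and a brown bottle at the back at (286,62). All of these are off the rack. In the side view the dropper is at (259,257), the vial at (264,281) and the clear tub at (254,240).

```bash
cat > h.py <<'E'
from rig import *
import cv2,numpy as np
def cam(n):
    if n=="wrist":
        s=read_state();c=capture(n);T=np.eye(4);T[:3,:3]=s["tcp_rot"];T[:3,3]=s["position"];c["world_from_camera"]=T@c["T_tool_cam"]
    else:c=capture(n)
    c["f"]=c["image"].shape[0]/2/np.tan(np.radians(c["vertical_fov"])/2);return c
def ray(c,p):
    d=np.array([(p[0]-c["cx"])/c["f"],(p[1]-c["cy"])/c["f"],1]);W=c["world_from_camera"]
    return W[:3,3],W[:3,:3]@d
def onz(c,p,z):
    o,d=ray(c,p);return o+d*(z-o[2])/d[2]
def proj(c,P):
    q=np.linalg.inv(c["world_from_camera"])@np.r_[P,1];return q[:2]/q[2]*c["f"]+[c["cx"],c["cy"]]
def tri(c1,p1,c2,p2):
    o1,d1=ray(c1,p1);o2,d2=ray(c2,p2);d1/=np.linalg.norm(d1);d2/=np.linalg.norm(d2)
    t=np.linalg.lstsq(np.c_[d1,-d2],o2-o1,rcond=None)[0];a=o1+t[0]*d1;b=o2+t[1]*d2
    return (a+b)/2,np.linalg.norm(a-b)
def blobs(m,lo,hi):
    n,l,s,ce=cv2.connectedComponentsWithStats(m.astype(np.uint8));return [(np.round(ce[i],1),s[i][:5].tolist()) for i in range(1,n) if lo<s[i][4]<hi]
E
python3 - <<'E'
from h import *
t=cam("top");s=cam("side")
for n,c,(x0,y0,x1,y1) in(("t",t,(95,145,225,215)),("s",s,(245,155,300,205))):
    g=cv2.cvtColor(c["image"],cv2.COLOR_RGB2HSV)[:,:,:].astype(int);v=g[y0:y1,x0:x1,2]
    m=(v>60)&(v<200)
    for ce,st in blobs(m,40,2000):
        p=ce+[x0,y0];print(n,p,st, onz(c,p,.013))
for n,c,b in(("t1",t,(95,145,225,215)),("t2",t,(280,135,415,255)),("s1",s,(180,150,340,310))):
    im=c["image"][b[1]:b[3],b[0]:b[2],::-1];k=780/im.shape[1]
    k=min(k,590/im.shape[0]);cv2.imwrite(f"pics/{n}.png",cv2.resize(im,None,fx=k,fy=k,interpolation=cv2.INTER_CUBIC));print(n,k)
E
```

```text
t [156.1 183. ] [7, 0, 123, 61, 1184] [0.50398635 0.2593683  0.013     ]
t [200.2 171.1] [95, 16, 22, 22, 370] [0.53219788 0.14674845 0.013     ]
t [173.2 176.5] [68, 21, 22, 22, 378] [0.51984582 0.21586201 0.013     ]
t [146.2 181.7] [41, 26, 22, 23, 378] [0.50806376 0.28472553 0.013     ]
s [261.6 160.5] [0, 0, 38, 16, 246] [0.50212508 0.40338237 0.013     ]
s [281.2 193.8] [4, 11, 51, 39, 389] [0.54577543 0.12413767 0.013     ]
s [265.2 173.7] [13, 16, 16, 9, 84] [0.50649555 0.28254273 0.013     ]
s [270.4 182.1] [18, 24, 16, 9, 97] [0.51884211 0.21294391 0.013     ]
t1 6.0
t2 4.916666666666667
s1 3.6875
```

View pics/t2.png

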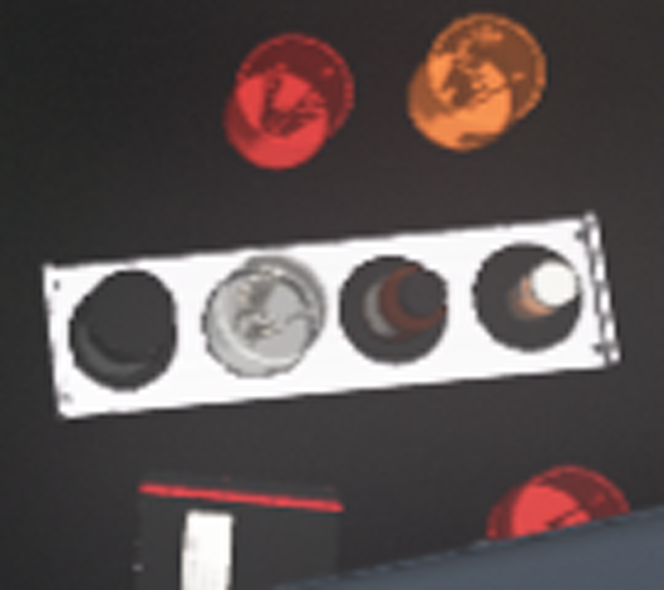

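View pics/s1.png

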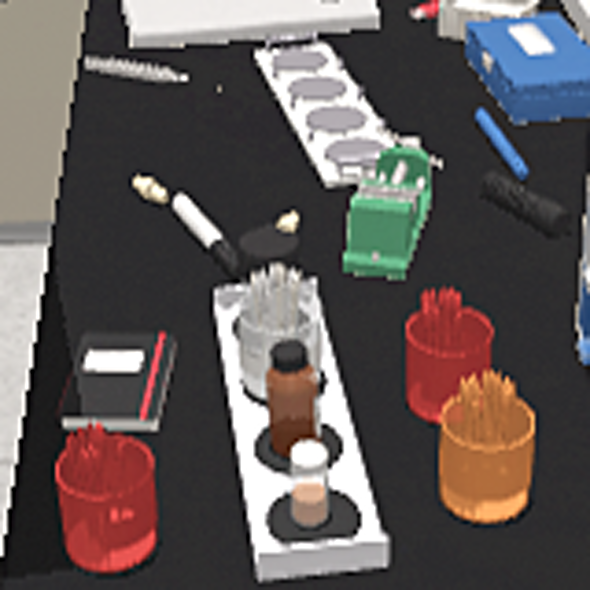

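The close crop confirms the choice. The clear tub, brown dropper and small white-capped vial stand on the pads, and the case cap is the dark disc on the leftmost pad. The red and orange tubs stand off the rack. Next I compute coarse positions.

```bash
python3 - <<'E'
from h import *
t=cam("top");s=cam("side")
T=lambda x,y:(x/4.9167+280,y/4.9167+135); S=lambda x,y:(x/3.6875+180,y/3.6875+150)
for n,p in dict(padvial=T(526,297),paddrop=T(393,310),padcase=T(123,330),padtub=T(260,320)).items(): print(n,onz(t,p,.012).round(4))
for n,p,q in(("vialcap",T(553,284),S(309,452)),("dropcap",T(418,293),S(288,351)),("red",T(500,530),S(110,550)),("cornerBL",T(45,267),S(216,290)),("cornerTR",T(617,360),S(258,575)),("cornerTR2",T(592,217),S(386,568)),("greenTop",(250,152),S(408,152))):
    P,e=tri(t,p,s,q);print(n,P.round(4),"miss",e.round(4))
c=cam("wrist");print(np.round(c["T_tool_cam"],3).tolist(),c["f"],c["cx"],c["cy"])
E
```

```text
padvial [ 0.4564 -0.3257  0.012 ]
paddrop [ 0.4514 -0.257   0.012 ]
padcase [ 0.4447 -0.1178  0.012 ]
padtub [ 0.448  -0.1884  0.012 ]
vialcap [ 0.4551 -0.3259  0.0595] miss 0.0027
dropcap [ 0.4479 -0.2537  0.0818] miss 0.0022
red [ 0.3365 -0.3116 -0.0187] miss 0.0067
cornerBL [ 0.4393 -0.0818  0.0296] miss 0.0707
cornerTR [ 0.4229 -0.3706  0.0085] miss 0.0
cornerTR2 [ 0.4986 -0.3659  0.0038] miss 0.0016
greenTop [0.5609 0.0174 0.0765] miss 0.0001
[[0.002, -0.955, -0.298, 0.081], [1.0, 0.002, 0.0, 0.001], [0.0, -0.298, 0.955, -0.163], [0.0, 0.0, 0.0, 1.0]] 328.2563090082455 263.53217952976553 191.9605233456367
```

```bash
cat >> h.py <<'E'
def plan(*targets):
    "targets (x,y,z,yawdeg of tool y axis): prints rows of shift/turn from present pose"
    from scipy.spatial.transform import Rotation as Ro
    s=read_state();R=s["tcp_rot"];print("t",round(s["time_s"],2),"pos",s["position"].round(4),"op",round(s["opening"],3),"gf",round(s["grasp_force"],1))
    for x,y,z,a in targets:
        a=np.radians(a);Y=np.array([np.cos(a),np.sin(a),0]);Z=np.array([0,0,-1.]);G=np.c_[np.cross(Y,Z),Y,Z]
        d=R.T@(np.array([x,y,z])-s["position"]);r=np.degrees(Ro.from_matrix(R.T@G).as_rotvec())
        print(np.round(np.r_[d/.3,r/45],3).tolist(),"rows",round(np.linalg.norm(d)/.0417,1),round(np.linalg.norm(r)/7.16,1))
E
python3 -c "
from h import *
plan((.45,-.25,.25,3.2))"
```

```text
t 0.35 pos [ 0.1893 -0.5955  0.2218] op 0.996 gf 0.0
[1.177, -0.834, -0.094, -0.0, -0.0, -1.679] rows 10.4 10.6
```

Call:
step_arm([
  [0.87,-0.62,-0.1,0,0,-1,-1],
  [0.87,-0.62,-0.1,0,0,-1,-1],
  [0.87,-0.62,-0.1,0,0,-1,-1],
  [0.87,-0.62,-0.1,0,0,-1,-1],
  [0.87,-0.62,-0.1,0,0,-1,-1],
  [0.87,-0.62,-0.1,0,0,-1,-1],
  [0.87,-0.62,-0.1,0,0,-1,-1],
  [0.87,-0.62,-0.1,0,0,-1,-1],
])

```text
time_s: 1.02
position: [0.3831, -0.3363, 0.2525]
tcp_rot: [[0.457, 0.889, 0.001], [0.889, -0.457, 0.001], [0.001, 0.0, -1.0]]
force: [0.6, 0.0, 0.2]
opening: 0.999
grasp_force: 0.0
```

```bash
python3 -c "
from h import *
plan((.45,-.25,.25,3.2))"
```

```text
t 1.02 pos [ 0.3831 -0.3363  0.2525] op 0.999 gf 0.0
[0.358, 0.067, 0.009, 0.001, -0.001, -0.676] rows 2.6 4.2
```

Call:
step_arm([
  [0.36,0.07,0,0,0,-0.676,-1],
  [0.36,0.07,0,0,0,-0.676,-1],
  [0.36,0.07,0,0,0,-0.676,-1],
  [0.36,0.07,0,0,0,-0.676,-1],
  [0.36,0.07,0,0,0,-0.676,-1],
  [0.36,0.07,0,0,0,-0.676,-1],
  [0.36,0.07,0,0,0,-0.676,-1],
  [0.36,0.07,0,0,0,-0.676,-1],
])

```text
time_s: 1.68
position: [0.4499, -0.2532, 0.2521]
tcp_rot: [[-0.052, 0.999, 0.0], [0.999, 0.052, -0.0], [-0.0, 0.0, -1.0]]
force: [-0.0, 0.1, -0.5]
opening: 0.999
grasp_force: 0.0
```

```bash
python3 -c "
from h import *
import pickle
c=cam('wrist');pickle.dump(c,open('w1.pkl','wb'));cv2.imwrite('pics/w1.png',cv2.resize(c['image'][:,:,::-1],None,fx=1.5,fy=1.5));plan()
t=cam('top');pickle.dump(t,open('top1.pkl','wb'))
for y in (-.3257,-.257,-.188,-.118): print(proj(c,[.45,y,.06]))
"
```

```text
t 1.73 pos [ 0.4498 -0.2533  0.2521] op 1.001 gf 0.0
[260.79280446 227.25413002]
[263.94674202 170.1828776 ]
[267.49121497 106.0447941 ]
[271.54656173  32.66232729]
```

View pics/w1.png

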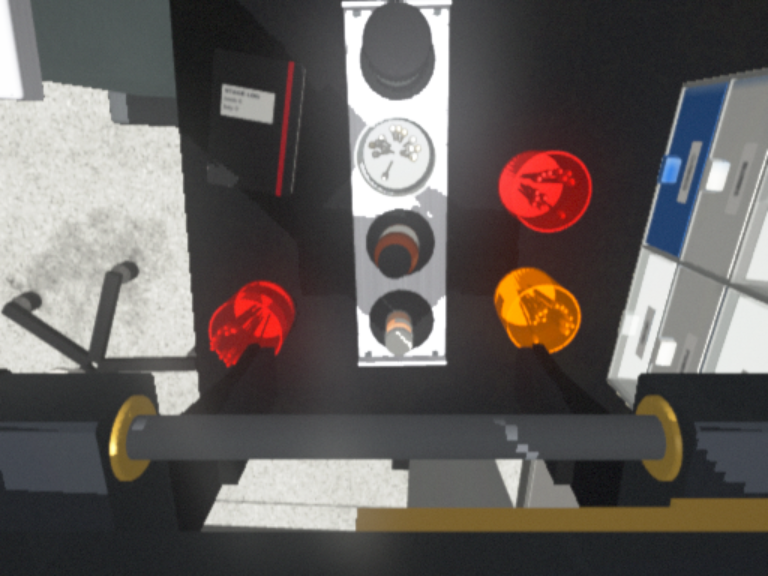

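The wrist view shows, in 1.5x pixels, the case cap at (397,35), tub rim at (396,155), dropper cap at (397,260) and vial cap at (399,338). The red tubs at (545,190) and (250,325) and the orange one at (540,312) are clear of the row.

```bash
python3 - <<'E'
from h import *
import pickle
c=pickle.load(open('w1.pkl','rb'));t=pickle.load(open('top1.pkl','rb'))
T=lambda x,y:(x/4.9167+280,y/4.9167+135)
for n,p,q,z in(("case",(397,35),T(140,316),.08),("tub",(396,155),T(267,305),.07),("drop",(397,260),T(418,293),.086),("vial",(399,337),T(553,284),.06)):
    p=np.array(p)/1.5;P,e=tri(c,p,t,q);print(n,"atz",onz(c,p,z).round(4),onz(t,q,z).round(4),"tri",P.round(4),e.round(4))
# pads: dark disc centres
for n,p in(("pvial",(402,321)),("pdrop",(400,244)),("corner",(358,364)),("corner",(446,364)),):
    print(n,onz(c,np.array(p)/1.5,.012).round(4))
E
```

```text
case atz [ 0.4429 -0.1136  0.08  ] [ 0.4394 -0.119   0.08  ] tri [ 0.4405 -0.1166  0.0877] 0.0059
tub atz [ 0.4462 -0.1851  0.07  ] [ 0.445  -0.1824  0.07  ] tri [ 0.4466 -0.1849  0.059 ] 0.0014
drop atz [ 0.4506 -0.2541  0.086 ] [ 0.446  -0.2527  0.086 ] tri [ 0.4509 -0.2597  0.0603] 0.0016
vial atz [ 0.4559 -0.3221  0.06  ] [ 0.4537 -0.3257  0.06  ] tri [ 0.4569 -0.331   0.0406] 0.0014
pvial [ 0.4592 -0.3272  0.012 ]
pdrop [ 0.4536 -0.2587  0.012 ]
corner [ 0.422  -0.3706  0.012 ]
corner [ 0.5011 -0.3664  0.012 ]
```

```bash
python3 -c "
from h import *
plan((.456,-.324,.11,3.5),(.456,-.324,.045,3.5))"
```

```text
t 1.78 pos [ 0.4498 -0.2534  0.2521] op 1.002 gf 0.0
[-0.236, 0.008, 0.474, 0.0, 0.0, -0.012] rows 3.8 0.1
[-0.236, 0.008, 0.69, 0.0, 0.0, -0.012] rows 5.2 0.1
```

Call:
step_arm([
  [-0.236,0.008,0.2,0,0,-0.012,-0.4],
  [-0.236,0.008,0.3,0,0,-0.012,-0.4],
  [-0.236,0.008,0.42,0,0,-0.012,-0.4],
  [-0.236,0.008,0.474,0,0,-0.012,-0.4],
  [-0.236,0.008,0.54,0,0,-0.012,-0.4],
  [-0.236,0.008,0.62,0,0,-0.012,-0.4],
  [-0.236,0.008,0.69,0,0,-0.012,-0.4],
  [-0.236,0.008,0.69,0,0,-0.012,-0.4],
])

```text
time_s: 2.45
position: [0.4538, -0.3221, 0.0412]
tcp_rot: [[-0.061, 0.998, -0.006], [0.998, 0.061, 0.006], [0.006, -0.005, -1.0]]
force: [-0.7, 0.6, 0.1]
opening: 0.701
grasp_force: 0.0
```

```bash
python3 -c "
from h import *
c=cam('wrist');cv2.imwrite('pics/w2.png',c['image'][:,:,::-1]);plan((.456,-.324,.045,3.5))"
```

```text
t 2.5 pos [ 0.4548 -0.3228  0.0431] op 0.704 gf 0.0
[-0.004, 0.004, -0.006, -0.004, -0.005, 0.0] rows 0.1 0.0
```

View pics/w2.png

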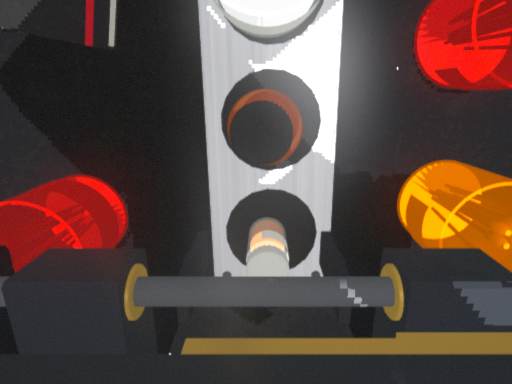

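The vial at (267,250) sits centrally between the fingers, so I close.

Call:
step_arm([
  [0,0.004,-0.006,0,0,0,1],
  [0,0.004,-0.006,0,0,0,1],
  [0,0.004,-0.006,0,0,0,1],
  [0,0.004,-0.006,0,0,0,1],
  [0,0.004,-0.006,0,0,0,1],
  [0,0.004,-0.006,0,0,0,1],
])

```text
time_s: 3.0
position: [0.4577, -0.3237, 0.0476]
tcp_rot: [[-0.063, 0.998, 0.001], [0.998, 0.063, -0.001], [-0.001, 0.001, -1.0]]
force: [-0.1, 0.1, -0.1]
opening: 0.33
grasp_force: 0.0
```

```bash
python3 -c "
from h import *
plan((.456,-.324,.19,3.5),(.496,-.06,.19,9.9))"
```

```text
t 3.0 pos [ 0.4577 -0.3237  0.0476] op 0.33 gf 0.0
[-0.001, -0.005, -0.475, 0.001, 0.001, 0.002] rows 3.4 0.0
[0.869, 0.183, -0.475, 0.001, 0.001, -0.14] rows 7.2 0.9
```

Call:
step_arm([
  [0,-0.005,0.01,0,0,0,1],
  [0,-0.005,0.01,0,0,0,1],
  [0,-0.005,0.01,0,0,0,1],
  [0,-0.005,0.01,0,0,0,1],
])

```text
time_s: 3.33
position: [0.4563, -0.324, 0.0444]
tcp_rot: [[-0.063, 0.998, 0.001], [0.998, 0.063, -0.001], [-0.001, 0.001, -1.0]]
force: [0.1, 0.3, 5.3]
opening: 0.238
grasp_force: 30.0
```

```bash
python3 -c "
from h import *
plan((.457,-.323,.17,3.5),(.496,-.06,.17,9.9))"
```

```text
t 3.33 pos [ 0.4563 -0.324   0.0444] op 0.238 gf 30.0
[0.003, 0.003, -0.419, 0.001, 0.001, 0.002] rows 3.0 0.0
[0.87, 0.188, -0.419, 0.001, 0.002, -0.14] rows 7.1 0.9
```

Call:
step_arm([
  [0,0,-0.08,0,0,0,1],
  [0,0,-0.2,0,0,0,1],
  [0,0,-0.32,0,0,0,1],
  [0.1,0.02,-0.4,0,0,-0.14,1],
  [0.23,0.05,-0.42,0,0,-0.14,1],
  [0.36,0.08,-0.42,0,0,-0.14,1],
  [0.49,0.1,-0.42,0,0,-0.14,1],
  [0.62,0.14,-0.42,0,0,-0.14,1],
])

```text
time_s: 4.0
position: [0.4848, -0.1334, 0.1697]
tcp_rot: [[-0.171, 0.985, -0.002], [0.985, 0.171, 0.001], [0.001, -0.002, -1.0]]
force: [0.5, -0.1, -0.8]
opening: 0.238
grasp_force: 30.0
```

```bash
python3 -c "
from h import *
plan((.496,.15,.17,9.9),(.496,.3537,.17,9.9))"
```

```text
t 4.0 pos [ 0.4848 -0.1334  0.1697] op 0.238 gf 30.0
[0.924, 0.198, -0.0, -0.002, -0.001, -0.002] rows 6.8 0.0
[1.593, 0.314, 0.0, -0.002, -0.001, -0.002] rows 11.7 0.0
```

Call:
step_arm([
  [0.13,0.03,0,0,0,0,1],
  [0.26,0.05,0,0,0,0,1],
  [0.39,0.08,0,0,0,0,1],
  [0.52,0.11,0,0,0,0,1],
  [0.65,0.14,0,0,0,0,1],
  [0.78,0.16,0,0,0,0,1],
  [0.91,0.18,0,0,0,0,1],
  [1,0.2,0,0,0,0,1],
])

```text
time_s: 4.67
position: [0.4922, 0.1735, 0.1694]
tcp_rot: [[-0.174, 0.985, -0.002], [0.985, 0.174, 0.0], [0.001, -0.002, -1.0]]
force: [0.3, 0.2, 0.2]
opening: 0.237
grasp_force: 30.0
```

```bash
python3 -c "
from h import *
plan((.496,.3537,.17,9.9),(.496,.3537,.08,9.9))"
```

```text
t 4.67 pos [0.4922 0.1735 0.1694] op 0.237 gf 30.0
[0.589, 0.117, -0.002, -0.002, -0.001, 0.002] rows 4.3 0.0
[0.589, 0.117, 0.298, -0.002, -0.001, 0.002] rows 4.8 0.0
```

Call:
step_arm([
  [0.13,0.03,0,0,0,0,1],
  [0.26,0.06,0,0,0,0,1],
  [0.39,0.08,0,0,0,0,1],
  [0.52,0.11,0,0,0,0,1],
  [0.589,0.117,0.05,0,0,0,1],
  [0.589,0.117,0.05,0,0,0,1],
  [0.589,0.117,0.05,0,0,0,1],
])

```text
time_s: 5.25
position: [0.4962, 0.351, 0.1532]
tcp_rot: [[-0.175, 0.985, -0.003], [0.985, 0.175, -0.002], [-0.001, -0.004, -1.0]]
force: [1.6, -0.3, -0.3]
opening: 0.237
grasp_force: 30.0
```

```bash
python3 - <<'E'
from h import *
c=cam('wrist');im=c['image'];plan((.496,.3537,.06,9.9))
for y,x in((.3537,.496),(.2847,.5081),(.2159,.5198),(.1467,.5322)):print(proj(c,[x,y,.013]))
hsv=cv2.cvtColor(im,cv2.COLOR_RGB2HSV).astype(int)
m=(hsv[:,:,2]>70)&(hsv[:,:,2]<190)&(hsv[:,:,1]<60)
m=cv2.morphologyEx(m.astype(np.uint8),cv2.MORPH_OPEN,np.ones((7,7)))
for ce,st in blobs(m,800,30000): print(ce,st,onz(c,ce,.013).round(4))
cv2.imwrite('pics/w3.png',im[:,:,::-1])
E
```

```text
t 5.3 pos [0.4969 0.3501 0.1539] op 0.238 gf 30.0
[0.013, 0.0, 0.313, -0.003, 0.002, 0.001] rows 2.3 0.0
[265.0272539 176.2332641]
[264.69649487 243.01289552]
[264.07289169 301.69850219]
[264.05949713 354.23187168]
[475.7 118.3] [440, 68, 72, 116, 2314] [0.6733 0.4404 0.013 ]
[266.5 182. ] [224, 137, 83, 93, 6690] [0.4984 0.3483 0.013 ]
[ 17.6 206.7] [0, 169, 37, 77, 2484] [0.262  0.2802 0.013 ]
[263.5 259.1] [243, 240, 42, 37, 1385] [0.5101 0.2665 0.013 ]
[ 34.5 289.1] [10, 280, 55, 22, 847] [0.2757 0.1876 0.013 ]
[475.7 293. ] [439, 281, 73, 25, 1771] [0.74   0.2669 0.013 ]
[249.9 306.8] [219, 288, 69, 36, 1562] [0.5058 0.2068 0.013 ]
```

View pics/w3.png

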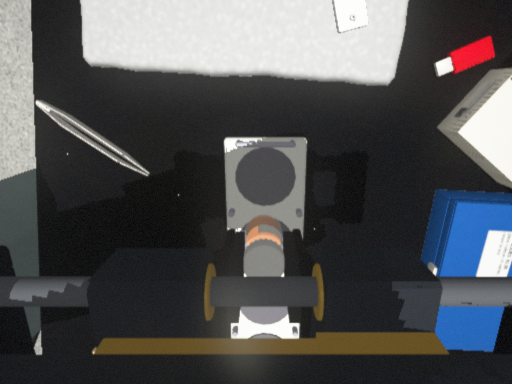

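The seat is seen at (265.5,177), and my prediction was (265.0,176.2), so the work rack pose is confirmed to about 1 mm.

```bash
python3 -c "
from h import *
plan((.496,.3537,.055,9.9),(.496,.3537,.0465,9.9))"
```

```text
t 5.3 pos [0.4969 0.3501 0.1539] op 0.238 gf 30.0
[0.013, 0.0, 0.329, -0.003, 0.002, 0.001] rows 2.4 0.0
[0.013, 0.0, 0.358, -0.003, 0.002, 0.001] rows 2.6 0.0
```

Call:
step_arm([
  [0.01,0,0.1,0,0,0,1],
  [0.01,0,0.2,0,0,0,1],
  [0.01,0,0.27,0,0,0,1],
  [0.01,0,0.31,0,0,0,1],
  [0.01,0,0.31,0,0,0,1],
  [0.01,0,0.31,0,0,0,1],
  [0.01,0,0.31,0,0,0,1],
])

```text
time_s: 5.88
position: [0.4988, 0.3535, 0.0633]
tcp_rot: [[-0.171, 0.985, 0.002], [0.985, 0.171, 0.001], [0.001, 0.003, -1.0]]
force: [0.9, -0.4, -0.7]
opening: 0.236
grasp_force: 30.0
```

```bash
python3 -c "
from h import *
plan((.496,.3537,.0465,9.9))"
```

```text
t 5.88 pos [0.4988 0.3535 0.0633] op 0.236 gf 30.0
[0.002, -0.009, 0.056, 0.003, -0.001, -0.001] rows 0.4 0.0
```

Call:
step_arm([
  [0,-0.005,0.03,0,0,0,1],
  [0,-0.005,0.05,0,0,0,1],
  [0,-0.005,0.05,0,0,0,1],
  [0,-0.005,0.05,0,0,0,1],
  [0,-0.005,0.05,0,0,0,1],
])

```text
time_s: 6.3
position: [0.496, 0.3534, 0.0469]
tcp_rot: [[-0.172, 0.985, 0.0], [0.985, 0.172, 0.0], [0.0, 0.0, -1.0]]
force: [0.2, -0.4, -0.1]
opening: 0.238
grasp_force: 30.0
```

Call:
step_arm([
  [0,0,0.004,0,0,0,1],
  [0,0,0.004,0,0,0,1],
  [0,0,0.004,0,0,0,-0.3],
  [0,0,0.004,0,0,0,-0.3],
  [0,0,0.004,0,0,0,-0.3],
  [0,0,0.004,0,0,0,-0.3],
  [0,0,0.004,0,0,0,-0.3],
  [0,0,0.004,0,0,0,-0.3],
])

```text
time_s: 6.97
position: [0.496, 0.3533, 0.0457]
tcp_rot: [[-0.172, 0.985, 0.0], [0.985, 0.172, 0.0], [0.0, 0.0, -1.0]]
force: [0.7, -0.1, -0.6]
opening: 0.595
grasp_force: 0.0
```

```bash
python3 -c "
from h import *
plan((.496,.3537,.17,9.9),(.45,-.1,.17,3.5))"
```

```text
t 6.97 pos [0.496  0.3533 0.0457] op 0.595 gf 0.0
[0.001, 0.0, -0.414, 0.0, -0.0, -0.0] rows 3.0 0.0
[-1.462, -0.411, -0.414, 0.0, -0.0, 0.142] rows 11.3 0.9
```

Call:
step_arm([
  [0,0,-0.1,0,0,0,-0.6],
  [0,0,-0.22,0,0,0,-0.6],
  [0,0,-0.35,0,0,0,-0.6],
  [-0.12,-0.04,-0.41,0,0,0,-0.6],
  [-0.25,-0.08,-0.41,0,0,0,-0.6],
  [-0.38,-0.12,-0.41,0,0,0,-0.6],
  [-0.51,-0.16,-0.41,0,0,0,-0.6],
  [-0.64,-0.19,-0.41,0,0,0,-0.6],
])

```text
time_s: 7.63
position: [0.4716, 0.1529, 0.169]
tcp_rot: [[-0.173, 0.985, -0.0], [0.985, 0.173, -0.0], [-0.0, -0.0, -1.0]]
force: [0.6, 0.2, 0.7]
opening: 0.799
grasp_force: 0.0
```

```bash
python3 -c "
from h import *
plan((.451,-.12,.17,3.5),(.451,-.2545,.17,3.5))"
```

```text
t 7.63 pos [0.4716 0.1529 0.169 ] op 0.799 gf 0.0
[-0.884, -0.225, -0.003, -0.0, 0.0, 0.144] rows 6.6 0.9
[-1.326, -0.302, -0.003, -0.0, 0.0, 0.144] rows 9.8 0.9
```

Call:
step_arm([
  [-0.13,-0.03,0,0,0,0.144,-0.6],
  [-0.26,-0.06,0,0,0,0.144,-0.6],
  [-0.39,-0.09,0,0,0,0.144,-0.6],
  [-0.52,-0.12,0,0,0,0.144,-0.6],
  [-0.65,-0.15,0,0,0,0.144,-0.6],
  [-0.78,-0.18,0,0,0,0.144,-0.6],
  [-0.9,-0.21,0,0,0,0.144,-0.6],
  [-1,-0.23,0,0,0,0.144,-0.6],
])

```text
time_s: 8.3
position: [0.4559, -0.1558, 0.1689]
tcp_rot: [[-0.058, 0.998, 0.001], [0.998, 0.058, -0.001], [-0.001, 0.0, -1.0]]
force: [-0.5, 1.3, -0.9]
opening: 0.801
grasp_force: 0.0
```

```bash
python3 - <<'E'
from h import *
plan((.451,-.2545,.12,3.5),(.451,-.2545,.05,3.5))
c=cam('top');P=[]
cv2.imwrite('pics/t3.png',cv2.resize(c['image'][140:215,90:230,::-1],None,fx=5,fy=5))
print(proj(c,[.496,.3537,.06]),proj(c,[.496,.3537,.013]))
E
```

```text
t 8.3 pos [ 0.4559 -0.1558  0.1689] op 0.801 gf 0.0
[-0.328, -0.036, 0.163, 0.001, 0.001, -0.004] rows 2.6 0.0
[-0.327, -0.036, 0.397, 0.001, 0.001, -0.004] rows 3.7 0.0
[113.44910694 183.05099034] [119.05543787 187.02805876]
```

View pics/t3.png

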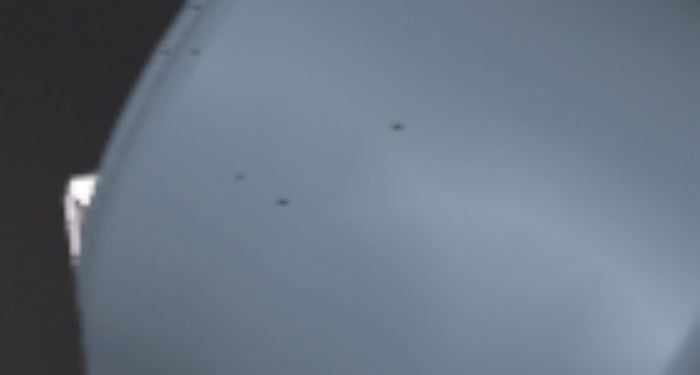

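The arm hides the work rack from the top camera here. I carry on with the dropper and will check the vial later.

Call:
step_arm([
  [-0.13,-0.02,0,0,0,0,-0.4],
  [-0.26,-0.03,0,0,0,0,-0.4],
  [-0.327,-0.036,0.06,0,0,0,-0.4],
  [-0.327,-0.036,0.13,0,0,0,-0.4],
  [-0.327,-0.036,0.2,0,0,0,-0.4],
  [-0.327,-0.036,0.2,0,0,0,-0.4],
  [-0.327,-0.036,0.3,0,0,0,-0.4],
  [-0.327,-0.036,0.39,0,0,0,-0.4],
])

```text
time_s: 9.02
position: [0.4529, -0.2523, 0.0525]
tcp_rot: [[-0.06, 0.998, 0.003], [0.998, 0.06, -0.003], [-0.003, 0.003, -1.0]]
force: [0.8, 0.8, 0.5]
opening: 0.699
grasp_force: 0.0
```

Call:
step_arm([
  [0,0,0,0,0,0,1],
  [0,0,0,0,0,0,1],
  [0,0,0,0,0,0,1],
  [0,0,0,0,0,0,1],
  [0,0,0,0,0,0,1],
  [0,0,0,0,0,0,1],
  [0,0,0,0,0,0,1],
  [0,0,0,0,0,0,1],
])

```text
time_s: 9.68
position: [0.4521, -0.2521, 0.0531]
tcp_rot: [[-0.06, 0.998, 0.002], [0.998, 0.06, -0.002], [-0.002, 0.002, -1.0]]
force: [-1.1, 0.4, 7.0]
opening: 0.35
grasp_force: 30.0
```

```bash
python3 -c "
from h import *
plan((.451,-.2545,.19,3.5),(.5081,.2847,.19,9.9))"
```

```text
t 9.68 pos [ 0.4521 -0.2521  0.0531] op 0.35 gf 30.0
[-0.008, -0.003, -0.456, 0.002, 0.002, -0.002] rows 3.3 0.0
[1.774, 0.294, -0.459, 0.002, 0.002, -0.144] rows 13.4 0.9
```

Call:
step_arm([
  [0,0,-0.08,0,0,0,1],
  [0,0,-0.2,0,0,0,1],
  [0,0,-0.32,0,0,0,1],
  [0.1,0.02,-0.4,0,0,-0.144,1],
  [0.23,0.04,-0.45,0,0,-0.144,1],
  [0.36,0.06,-0.45,0,0,-0.144,1],
  [0.49,0.08,-0.45,0,0,-0.144,1],
  [0.62,0.1,-0.45,0,0,-0.144,1],
])

```text
time_s: 10.35
position: [0.4702, -0.0626, 0.1876]
tcp_rot: [[-0.171, 0.985, 0.002], [0.985, 0.171, -0.0], [-0.001, 0.002, -1.0]]
force: [0.5, 0.3, -0.7]
opening: 0.351
grasp_force: 30.0
```

```bash
python3 -c "
from h import *
plan((.508,.2855,.19,9.9))"
```

```text
t 10.35 pos [ 0.4702 -0.0626  0.1876] op 0.351 gf 30.0
[1.122, 0.322, -0.008, 0.002, 0.001, -0.001] rows 8.4 0.0
```

Call:
step_arm([
  [0.13,0.04,0,0,0,0,1],
  [0.26,0.08,0,0,0,0,1],
  [0.39,0.12,0,0,0,0,1],
  [0.52,0.16,0,0,0,0,1],
  [0.65,0.2,0,0,0,0,1],
  [0.78,0.24,0,0,0,0,1],
  [0.91,0.27,0,0,0,0,1],
  [1,0.3,0,0,0,0,1],
])

```text
time_s: 11.02
position: [0.5066, 0.2503, 0.187]
tcp_rot: [[-0.174, 0.985, 0.0], [0.985, 0.174, 0.001], [0.001, 0.0, -1.0]]
force: [0.1, -0.4, -0.5]
opening: 0.352
grasp_force: 30.0
```

```bash
python3 - <<'E'
from h import *
plan((.508,.2855,.10,9.9))
c=cam('wrist');print(proj(c,[.496,.3537,.06]),proj(c,[.496,.3537,.013]))
cv2.imwrite('pics/w4.png',c['image'][:,:,::-1])
E
```

```text
t 11.02 pos [0.5066 0.2503 0.187 ] op 0.352 gf 30.0
[0.115, 0.025, 0.29, 0.0, -0.001, 0.002] rows 2.3 0.0
[273.67215701  61.69580616] [272.21173728  65.74512134]
```

View pics/w4.png

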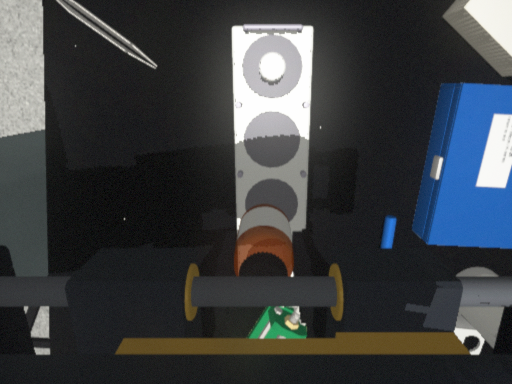

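The vial stands upright at (272,67) on its seat, centred to within a few mm. The dropper goes on the next seat.

Call:
step_arm([
  [0.115,0.025,0.05,0,0,0,1],
  [0.115,0.025,0.15,0,0,0,1],
  [0.115,0.025,0.27,0,0,0,1],
  [0.115,0.025,0.36,0,0,0,1],
  [0.115,0.025,0.4,0,0,0,1],
  [0.115,0.025,0.4,0,0,0,1],
  [0.115,0.025,0.4,0,0,0,1],
  [0.115,0.025,0.4,0,0,0,1],
])

```text
time_s: 11.73
position: [0.5103, 0.2823, 0.0683]
tcp_rot: [[-0.171, 0.985, 0.003], [0.985, 0.171, 0.001], [0.0, 0.003, -1.0]]
force: [-0.1, 0.3, -0.2]
opening: 0.355
grasp_force: 30.0
```

```bash
python3 -c "
from h import *
plan((.508,.2855,.0545,9.9))"
```

```text
t 11.73 pos [0.5103 0.2823 0.0683] op 0.355 gf 30.0
[0.012, -0.006, 0.046, 0.004, -0.001, -0.001] rows 0.3 0.0
```

Call:
step_arm([
  [0.01,-0.004,0.025,0,0,0,1],
  [0.01,-0.004,0.041,0,0,0,1],
  [0.01,-0.004,0.041,0,0,0,1],
  [0.01,-0.004,0.041,0,0,0,1],
  [0.01,-0.004,0.041,0,0,0,1],
  [0.01,-0.004,0.041,0,0,0,1],
])

```text
time_s: 12.23
position: [0.5073, 0.285, 0.0546]
tcp_rot: [[-0.172, 0.985, 0.0], [0.985, 0.172, 0.0], [0.0, 0.0, -1.0]]
force: [-0.6, -0.0, -0.5]
opening: 0.353
grasp_force: 30.0
```

```bash
python3 -c "
from h import *
plan((.508,.2855,.0540,9.9))"
```

```text
t 12.23 pos [0.5073 0.285  0.0546] op 0.353 gf 30.0
[0.001, 0.002, 0.002, 0.001, -0.0, -0.0] rows 0.0 0.0
```

Call:
step_arm([
  [0,0,0.003,0,0,0,1],
  [0,0,0.003,0,0,0,-0.5],
  [0,0,0.003,0,0,0,-0.5],
  [0,0,0.003,0,0,0,-0.5],
  [0,0,0.003,0,0,0,-0.5],
  [0,0,0.003,0,0,0,-0.5],
  [0,0,0.003,0,0,0,-0.5],
  [0,0,-0.04,0,0,0,-0.5],
])

```text
time_s: 12.9
position: [0.5055, 0.2842, 0.0644]
tcp_rot: [[-0.172, 0.985, -0.005], [0.985, 0.172, -0.002], [-0.001, -0.005, -1.0]]
force: [-0.5, 0.6, -1.3]
opening: 0.731
grasp_force: 0.0
```

Call:
step_arm([
  [0,0,-0.1,0,0,0,-1],
  [0,0,-0.22,0,0,0,-1],
  [0,0,-0.34,0,0,0,-1],
  [-0.11,-0.03,-0.4,0,0,0,-1],
  [-0.24,-0.07,-0.4,0,0,0,-1],
  [-0.37,-0.11,-0.4,0,0,0,-1],
  [-0.5,-0.15,-0.4,0,0,0,-1],
  [-0.63,-0.19,-0.4,0,0,0,-1],
])

```text
time_s: 13.57
position: [0.4829, 0.0875, 0.1867]
tcp_rot: [[-0.173, 0.985, 0.001], [0.985, 0.173, -0.0], [-0.0, 0.001, -1.0]]
force: [0.2, -0.4, 1.1]
opening: 0.999
grasp_force: 0.0
```

```bash
python3 -c "
from h import *
plan((.446,-.185,.19,3.5))"
```

```text
t 13.57 pos [0.4829 0.0875 0.1867] op 0.999 gf 0.0
[-0.873, -0.278, -0.011, 0.001, 0.0, 0.143] rows 6.6 0.9
```

Call:
step_arm([
  [-0.13,-0.04,0,0,0,0.143,-1],
  [-0.26,-0.08,0,0,0,0.143,-1],
  [-0.39,-0.12,0,0,0,0.143,-1],
  [-0.52,-0.16,0,0,0,0.143,-1],
  [-0.65,-0.21,0,0,0,0.143,-1],
  [-0.78,-0.25,0,0,0,0.143,-1],
  [-0.873,-0.278,0.05,0,0,0.143,-1],
  [-0.873,-0.278,0.12,0,0,0.143,-1],
])

```text
time_s: 14.23
position: [0.4487, -0.1908, 0.1519]
tcp_rot: [[-0.055, 0.998, 0.008], [0.998, 0.055, -0.007], [-0.008, 0.007, -1.0]]
force: [0.8, -0.2, -0.9]
opening: 1.001
grasp_force: 0.0
```

```bash
python3 - <<'E'
from h import *
c=cam('wrist')
cv2.imwrite('pics/w5.png',c['image'][:,:,::-1])
for P in([.446,-.185,.07],[.446,-.185,.012],[.443,-.1155,.08]):print(proj(c,P))
plan((.446,-.185,.056,3.5))
E
```

```text
[260.46871592 190.33399925]
[260.57118911 171.97055367]
[261.51611057  97.92213531]
t 14.28 pos [ 0.4452 -0.1862  0.1474] op 0.998 gf 0.0
[0.003, 0.003, 0.305, -0.002, -0.001, -0.008] rows 2.2 0.1
```

View pics/w5.png

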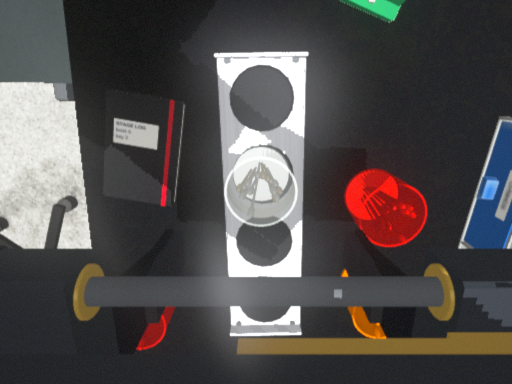

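The tub rim centre is at (261,190), and my prediction was (260.5,190.3). The red tub at (385,205) is outside the finger path. I descend and grip.

Call:
step_arm([
  [0.003,0.003,0.08,0,0,0,-1],
  [0.003,0.003,0.18,0,0,0,-1],
  [0.003,0.003,0.26,0,0,0,-1],
  [0.003,0.003,0.305,0,0,0,-1],
  [0.003,0.003,0.305,0,0,0,-1],
  [0.003,0.003,0.305,0,0,0,1],
  [0.003,0.003,0.305,0,0,0,1],
  [0.003,0.003,0.305,0,0,0,1],
])

```text
time_s: 14.95
position: [0.448, -0.1827, 0.0601]
tcp_rot: [[-0.061, 0.998, 0.002], [0.998, 0.061, -0.001], [-0.001, 0.002, -1.0]]
force: [-0.6, -0.0, -0.3]
opening: 0.853
grasp_force: 0.0
```

Call:
step_arm([
  [0,0,0,0,0,0,1],
  [0,0,0,0,0,0,1],
  [0,0,0,0,0,0,1],
  [0,0,0,0,0,0,1],
  [0,0,0,0,0,0,1],
  [0,0,0,0,0,0,1],
])

```text
time_s: 15.45
position: [0.4474, -0.1827, 0.0595]
tcp_rot: [[-0.06, 0.998, 0.001], [0.998, 0.06, -0.001], [-0.001, 0.001, -1.0]]
force: [-0.8, 0.4, 6.4]
opening: 0.639
grasp_force: 30.0
```

```bash
python3 -c "
from h import *
plan((.5198,.2159,.20,9.9))"
```

```text
t 15.45 pos [ 0.4474 -0.1827  0.0595] op 0.639 gf 30.0
[1.311, 0.321, -0.469, 0.001, 0.001, -0.143] rows 10.3 0.9
```

Call:
step_arm([
  [0,0,-0.08,0,0,0,1],
  [0,0,-0.2,0,0,0,1],
  [0,0,-0.32,0,0,0,1],
  [0,0,-0.44,0,0,-0.143,1],
  [0.12,0.03,-0.49,0,0,-0.143,1],
  [0.25,0.06,-0.49,0,0,-0.143,1],
  [0.38,0.09,-0.49,0,0,-0.143,1],
  [0.51,0.12,-0.49,0,0,-0.143,1],
])

```text
time_s: 16.12
position: [0.4738, -0.0262, 0.2064]
tcp_rot: [[-0.17, 0.985, 0.001], [0.985, 0.17, -0.0], [-0.0, 0.001, -1.0]]
force: [1.4, -0.4, -1.0]
opening: 0.639
grasp_force: 30.0
```

```bash
python3 -c "
from h import *
plan((.5198,.2159,.20,9.9))"
```

```text
t 16.12 pos [ 0.4738 -0.0262  0.2064] op 0.639 gf 30.0
[0.769, 0.288, 0.021, 0.001, 0.0, -0.002] rows 5.9 0.0
```

Call:
step_arm([
  [0.13,0.05,0,0,0,0,1],
  [0.26,0.1,0,0,0,0,1],
  [0.39,0.15,0,0,0,0,1],
  [0.52,0.2,0,0,0,0,1],
  [0.65,0.25,0,0,0,0,1],
  [0.769,0.288,0.1,0,0,0,1],
  [0.769,0.288,0.18,0,0,0,1],
  [0.769,0.288,0.18,0,0,0,1],
])

```text
time_s: 16.78
position: [0.5154, 0.2162, 0.1471]
tcp_rot: [[-0.176, 0.984, -0.01], [0.984, 0.176, -0.002], [-0.0, -0.01, -1.0]]
force: [-1.2, -1.2, -0.5]
opening: 0.637
grasp_force: 30.0
```

```bash
python3 - <<'E'
from h import *
c=cam('wrist')
cv2.imwrite('pics/w6.png',c['image'][:,:,::-1])
for P in([.5081,.2847,.086],[.5081,.2847,.013],[.496,.3537,.06]):print(proj(c,P))
plan((.5195,.2165,.075,9.9))
E
```

```text
[273.05461614 109.95267884]
[271.58703039 105.05406905]
[273.75014025   0.84692724]
t 16.83 pos [0.5163 0.2149 0.149 ] op 0.638 gf 30.0
[0.003, 0.014, 0.247, -0.011, 0.001, 0.003] rows 1.8 0.1
```

View pics/w6.png

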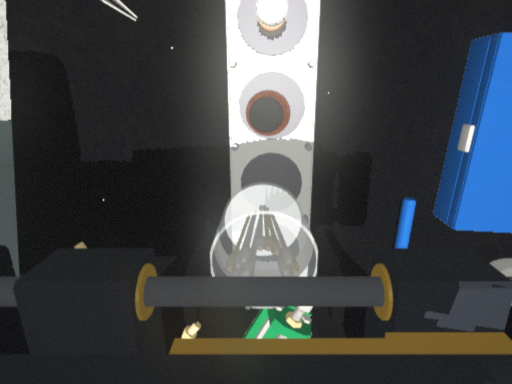

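The dropper stands at (269,114), about 3 mm from its seat centre, and the vial is upright at (272,12). I lower the tub.

Call:
step_arm([
  [0.003,0.01,0.08,0,0,0,1],
  [0.003,0.01,0.17,0,0,0,1],
  [0.003,0.01,0.23,0,0,0,1],
  [0.003,0.01,0.25,0,0,0,1],
  [0.003,0.01,0.25,0,0,0,1],
  [0.003,0.01,0.25,0,0,0,1],
  [0.003,0.01,0.25,0,0,0,1],
])

```text
time_s: 17.42
position: [0.5235, 0.2156, 0.0786]
tcp_rot: [[-0.171, 0.985, 0.003], [0.985, 0.171, 0.001], [0.0, 0.003, -1.0]]
force: [0.3, 0.5, -0.2]
opening: 0.637
grasp_force: 30.0
```

```bash
python3 -c "
from h import *
plan((.5195,.2165,.0610,9.9))"
```

```text
t 17.42 pos [0.5235 0.2156 0.0786] op 0.637 gf 30.0
[0.005, -0.013, 0.059, 0.004, -0.0, -0.001] rows 0.4 0.0
```

Call:
step_arm([
  [0.004,-0.01,0.03,0,0,0,1],
  [0.004,-0.01,0.053,0,0,0,1],
  [0.004,-0.01,0.053,0,0,0,1],
  [0.004,-0.01,0.053,0,0,0,1],
  [0.004,-0.01,0.053,0,0,0,1],
  [0.004,-0.01,0.053,0,0,0,1],
  [0.004,-0.01,0.053,0,0,0,1],
])

```text
time_s: 18.0
position: [0.5189, 0.2167, 0.0609]
tcp_rot: [[-0.172, 0.985, -0.0], [0.985, 0.172, -0.0], [-0.0, -0.0, -1.0]]
force: [-0.6, -0.3, -0.3]
opening: 0.643
grasp_force: 30.0
```

```bash
python3 -c "
from h import *
plan((.5195,.2165,.0605,9.9))"
```

```text
t 18.0 pos [0.5189 0.2167 0.0609] op 0.643 gf 30.0
[-0.001, 0.002, 0.001, -0.0, 0.0, 0.0] rows 0.0 0.0
```

Call:
step_arm([
  [0,0,0.002,0,0,0,1],
  [0,0,0.002,0,0,0,-1],
  [0,0,0.002,0,0,0,-1],
  [0,0,0.002,0,0,0,-1],
  [0,0,0.002,0,0,0,-1],
  [0,0,0.002,0,0,0,-1],
  [0,0,0.002,0,0,0,-1],
  [0,0,-0.04,0,0,0,-1],
])

```text
time_s: 18.67
position: [0.5174, 0.2162, 0.0712]
tcp_rot: [[-0.172, 0.985, -0.005], [0.985, 0.172, -0.001], [-0.0, -0.005, -1.0]]
force: [-0.8, -0.2, 0.3]
opening: 0.988
grasp_force: 0.0
```

Call:
step_arm([
  [0,0,-0.1,0,0,0,-1],
  [0,0,-0.22,0,0,0,-1],
  [0,0,-0.34,0,0,0,-1],
  [-0.11,-0.04,-0.4,0,0,0,-1],
  [-0.24,-0.09,-0.4,0,0,0,-1],
  [-0.37,-0.14,-0.4,0,0,0,-1],
  [-0.5,-0.19,-0.4,0,0,0.143,-1],
  [-0.63,-0.24,-0.4,0,0,0.143,-1],
])

```text
time_s: 19.33
position: [0.48, 0.0171, 0.1934]
tcp_rot: [[-0.058, 0.998, 0.001], [0.998, 0.058, -0.0], [-0.0, 0.001, -1.0]]
force: [0.4, -0.7, -0.7]
opening: 1.0
grasp_force: 0.0
```

```bash
python3 -c "
from h import *
plan((.443,-.1155,.17,3.5))"
```

```text
t 19.33 pos [0.48   0.0171 0.1934] op 1.0 gf 0.0
[-0.434, -0.149, 0.078, 0.001, 0.0, -0.004] rows 3.3 0.0
```

Call:
step_arm([
  [-0.13,-0.04,0,0,0,0,-1],
  [-0.26,-0.09,0,0,0,0,-1],
  [-0.38,-0.13,0,0,0,0,-1],
  [-0.434,-0.149,0.08,0,0,0,-1],
  [-0.434,-0.149,0.08,0,0,0,-1],
  [-0.434,-0.149,0.08,0,0,0,-1],
])

```text
time_s: 19.83
position: [0.4428, -0.1145, 0.1683]
tcp_rot: [[-0.057, 0.998, -0.002], [0.998, 0.057, 0.002], [0.002, -0.002, -1.0]]
force: [-1.2, -0.3, 0.2]
opening: 0.998
grasp_force: 0.0
```

```bash
python3 - <<'E'
from h import *
c=cam('wrist')
cv2.imwrite('pics/w7.png',cv2.convertScaleAbs(c['image'][:,:,::-1],alpha=2,beta=20))
for P in([.443,-.1155,.08],[.444,-.1165,.012]):print(proj(c,P))
plan((.443,-.1155,.072,3.5))
E
```

```text
[264.73376183 197.25446881]
[265.5899513  177.20315879]
t 19.88 pos [ 0.4435 -0.1138  0.1688] op 1.002 gf 0.0
[-0.006, -0.002, 0.323, -0.001, -0.001, -0.002] rows 2.3 0.0
```

View pics/w7.png

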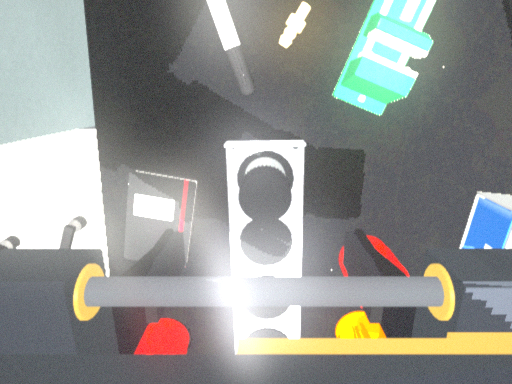

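The case cap is at (266,193), about 3 mm further left than I estimated, so I use y = -0.114. I descend and grip the cap.

Call:
step_arm([
  [0,0,0.08,0,0,0,-1],
  [0,0,0.18,0,0,0,-1],
  [0,0,0.28,0,0,0,-1],
  [0,0,0.325,0,0,0,-1],
  [0,0,0.325,0,0,0,-1],
  [0,0,0.325,0,0,0,-1],
  [0,0,0.325,0,0,0,0.2],
  [0,0,0.325,0,0,0,0.2],
])

```text
time_s: 20.55
position: [0.4451, -0.1141, 0.0728]
tcp_rot: [[-0.061, 0.998, 0.003], [0.998, 0.061, -0.001], [-0.002, 0.003, -1.0]]
force: [-0.4, 0.5, -0.0]
opening: 0.922
grasp_force: 0.0
```

Call:
step_arm([
  [0,0,0,0,0,0,1],
  [0,0,0,0,0,0,1],
  [0,0,0,0,0,0,1],
  [0,0,0,0,0,0,1],
  [0,0,0,0,0,0,1],
  [0,0,0,0,0,0,1],
  [0,0,0,0,0,0,1],
  [0,0,0,0,0,0,1],
])

```text
time_s: 21.22
position: [0.4439, -0.1142, 0.0715]
tcp_rot: [[-0.06, 0.998, 0.0], [0.998, 0.06, -0.0], [-0.0, 0.0, -1.0]]
force: [0.3, 0.0, 2.3]
opening: 0.47
grasp_force: 30.0
```

```bash
python3 -c "
from h import *
plan((.5322,.1467,.20,9.9))"
```

```text
t 21.22 pos [ 0.4439 -0.1142  0.0715] op 0.47 gf 30.0
[0.85, 0.346, -0.428, 0.0, 0.0, -0.143] rows 7.3 0.9
```

Call:
step_arm([
  [0,0,-0.08,0,0,0,1],
  [0,0,-0.2,0,0,0,1],
  [0,0,-0.32,0,0,0,1],
  [0.08,0.03,-0.4,0,0,-0.143,1],
  [0.2,0.08,-0.43,0,0,-0.143,1],
  [0.32,0.13,-0.43,0,0,-0.143,1],
  [0.44,0.18,-0.43,0,0,-0.143,1],
  [0.56,0.23,-0.43,0,0,-0.143,1],
])

```text
time_s: 21.88
position: [0.5027, 0.0594, 0.2008]
tcp_rot: [[-0.171, 0.985, 0.0], [0.985, 0.171, -0.0], [-0.0, 0.0, -1.0]]
force: [0.7, -0.6, -0.9]
opening: 0.475
grasp_force: 29.9
```

```bash
python3 -c "
from h import *
plan((.5322,.1467,.20,9.9))"
```

```text
t 21.88 pos [0.5027 0.0594 0.2008] op 0.475 gf 29.9
[0.27, 0.147, 0.003, 0.001, 0.0, -0.001] rows 2.2 0.0
```

Call:
step_arm([
  [0.11,0.06,0,0,0,0,1],
  [0.22,0.12,0,0,0,0,1],
  [0.27,0.147,0.08,0,0,0,1],
  [0.27,0.147,0.18,0,0,0,1],
  [0.27,0.147,0.28,0,0,0,1],
  [0.27,0.147,0.38,0,0,0,1],
  [0.27,0.147,0.38,0,0,0,1],
  [0.27,0.147,0.38,0,0,0,1],
])

```text
time_s: 22.55
position: [0.5305, 0.145, 0.085]
tcp_rot: [[-0.172, 0.985, -0.005], [0.985, 0.172, -0.0], [0.001, -0.005, -1.0]]
force: [0.4, -0.7, -0.6]
opening: 0.475
grasp_force: 29.9
```

```bash
python3 - <<'E'
from h import *
c=cam('wrist')
cv2.imwrite('pics/w8.png',c['image'][:,:,::-1])
for P in([.5198,.2159,.07],[.5081,.2847,.086]):print(proj(c,P))
plan((.5322,.1467,.073,9.9))
E
```

```text
[268.30559693 109.40098919]
[270.35029252 -60.9493694 ]
t 22.6 pos [0.5322 0.145  0.0866] op 0.47 gf 29.9
[0.005, 0.001, 0.045, -0.001, -0.0, -0.0] rows 0.3 0.0
```

View pics/w8.png

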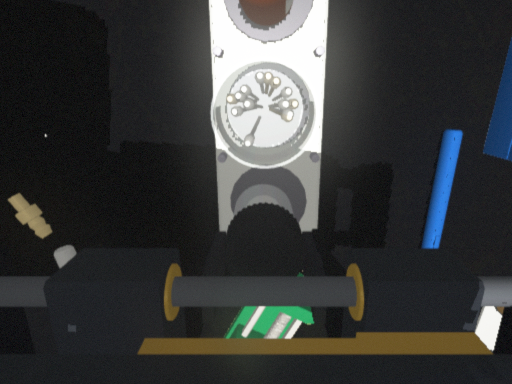

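The tub stands upright at (264,113), within about 2-3 mm of its seat centre. I lower the case.

Call:
step_arm([
  [0.004,0,0.025,0,0,0,1],
  [0.004,0,0.042,0,0,0,1],
  [0.004,0,0.042,0,0,0,1],
  [0.004,0,0.042,0,0,0,1],
  [0.004,0,0.042,0,0,0,1],
  [0.004,0,0.042,0,0,0,1],
  [0.004,0,0.042,0,0,0,1],
])

```text
time_s: 23.18
position: [0.5322, 0.1463, 0.0743]
tcp_rot: [[-0.172, 0.985, 0.001], [0.985, 0.172, 0.0], [-0.0, 0.001, -1.0]]
force: [-0.1, 0.9, 0.1]
opening: 0.47
grasp_force: 29.9
```

```bash
python3 -c "
from h import *
plan((.5322,.1467,.0725,9.9))"
```

```text
t 23.18 pos [0.5322 0.1463 0.0743] op 0.47 gf 29.9
[0.001, 0.0, 0.006, 0.001, 0.0, -0.0] rows 0.0 0.0
```

Call:
step_arm([
  [0,0,0.006,0,0,0,1],
  [0,0,0.006,0,0,0,1],
  [0,0,0.006,0,0,0,-0.6],
  [0,0,0.006,0,0,0,-0.6],
  [0,0,0.006,0,0,0,-0.6],
  [0,0,0.006,0,0,0,-0.6],
  [0,0,0.006,0,0,0,-0.6],
  [0,0,0.006,0,0,0,-0.6],
])

```text
time_s: 23.85
position: [0.5319, 0.1463, 0.0719]
tcp_rot: [[-0.172, 0.985, -0.0], [0.985, 0.172, -0.0], [0.0, -0.0, -1.0]]
force: [0.3, 0.5, 0.6]
opening: 0.776
grasp_force: 0.0
```

Call:
step_arm([
  [0,0,-0.06,0,0,0,-0.8],
  [0,0,-0.15,0,0,0,-0.8],
  [0,0,-0.27,0,0,0,-0.8],
  [0,0,-0.4,0,0,0,-0.8],
  [-0.13,0,-0.42,0,0,0,-0.8],
  [-0.26,0,-0.42,0,0,0,-0.8],
  [-0.39,0,-0.42,0,0,0,-0.8],
  [-0.5,0,-0.42,0,0,0,-0.8],
])

```text
time_s: 24.52
position: [0.5581, -0.0035, 0.1987]
tcp_rot: [[-0.172, 0.985, 0.001], [0.985, 0.172, -0.001], [-0.001, 0.001, -1.0]]
force: [1.2, 0.2, -0.3]
opening: 0.9
grasp_force: 0.0
```

Call:
step_arm([
  [-0.13,-0.1,0,0,0,0,-0.8],
  [-0.26,-0.2,0,0,0,0,-0.8],
  [-0.39,-0.25,0,0,0,0,-0.8],
  [-0.52,-0.25,0,0,0,0,-0.8],
  [-0.65,-0.25,0,0,0,0,-0.8],
  [-0.65,-0.25,0,0,0,0,-0.8],
])

```text
time_s: 25.02
position: [0.5188, -0.2137, 0.1986]
tcp_rot: [[-0.167, 0.986, 0.004], [0.986, 0.167, -0.005], [-0.006, 0.003, -1.0]]
force: [0.6, -0.6, 0.3]
opening: 0.901
grasp_force: 0.0
```

```bash
python3 - <<'E'
from h import *
t=cam('top');s=cam('side')
a=cv2.resize(t['image'][140:215,90:230],None,fx=5,fy=5);b=cv2.resize(s['image'][130:205,230:310],None,fx=375/75,fy=5)[:,:400]
cv2.imwrite('pics/fin.png',cv2.resize(np.hstack([a,b]),None,fx=.7,fy=.7)[:,:,::-1]);plan()
for P in([.496,.3537,.06],[.5081,.2847,.086],[.5198,.2159,.07],[.5322,.1467,.081]):print(((proj(t,P)-[90,140])*3.5).round(),((proj(s,P)-[230,130])*3.5+[490,0]).round())
E
```

```text
t 25.12 pos [ 0.5176 -0.209   0.198 ] op 0.904 gf 0.0
[ 82. 151.] [597.  84.]
[172. 123.] [614.  85.]
[277. 109.] [632. 127.]
[374.  85.] [652. 146.]
```

View pics/fin.png

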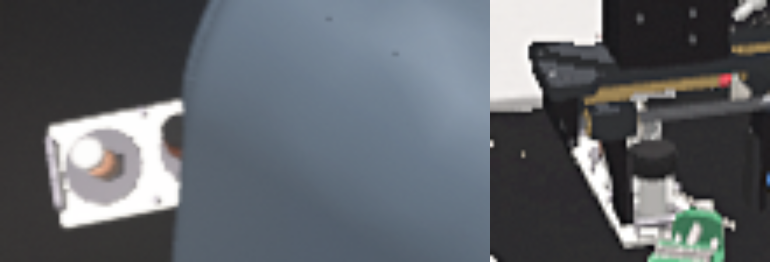

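All four are placed. The top view shows the vial cap at (87,155) and the dropper on the next seat. The side view shows the case upright at (655,150), where my prediction was (652,146). The arm is clear of everything.

```bash
python3 -c "
from rig import *
print(hand_in())"
```

```text
the job is handed in; nothing more can be done
None
```

I placed all four containers in reverse order on the work rack and handed the job in at about 25 s; from right to left they are case, tub, dropper, vial, all upright and about 5 mm or less off centre by my camera estimates, and the judge's verdict was not shown.

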